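Set up the welding jig with posts and clamp straps

TASK

Set up the yellow welding jig: stand every round steel post from the wooden rack in a sleeve of the jig, pushed fully home, and only once they are all in swing the jig's lock lever right over to its far stop. Hang both slotted straps over posts by their slots, one strap to a post, lying flat down on the sleeve's rim. Leave the other things on the bench alone.

Things in the scene. Friction and masses are not known exactly. Their poses are not given: they have to be found in the camera images.
- jig: Yellow jig fixed to the bench: deck plate 110 (x) x 350 (y) x 12 thick with three upright yellow tubes (sleeves) in a row along its y axis, 90 apart, and a lock lever beyond the sleeve at its +y end. Origin on the bench under the middle sleeve; z up. The jig does not move in a run.
- sleeve0 (a point): Point on the axis of a sleeve, on its floor (the deck's top, 12 above the bench); axes as the jig's, it lies at jig y = -90. The sleeve is a tube 50 high above this point, bore 26.4 (1.2 clearance each side of a post), with a flared mouth; its rim at the top is 48 across. Any post fits any sleeve.
- sleeve1 (a point): Point on the axis of a sleeve, on its floor (the deck's top, 12 above the bench); axes as the jig's, it lies at jig y = 0. The sleeve is a tube 50 high above this point, bore 26.4 (1.2 clearance each side of a post), with a flared mouth; its rim at the top is 48 across. Any post fits any sleeve.
- sleeve2 (a point): Point on the axis of a sleeve, on its floor (the deck's top, 12 above the bench); axes as the jig's, it lies at jig y = 90. The sleeve is a tube 50 high above this point, bore 26.4 (1.2 clearance each side of a post), with a flared mouth; its rim at the top is 48 across. Any post fits any sleeve.
- lock_lever (a joint): Angle of the jig's lock lever in rad: 0 = leaning to the jig's -x side (unlocked; starts between 0 and 0.25), 1.2 = swung right over to the stop on its +x side (locked). Hinge axis along the jig's y; it has light friction, stays where it is left, and is simply pushed over at its ball.
- lock_lever_tip (a point): Centre of the black ball (26 across) at the end of the lock lever's 10 mm rod, 100 from the hinge; the hinge lies at jig (0, 175), 34 above the bench. The arm leans 0.6 rad to jig -x of vertical at joint 0 and 0.6 rad to jig +x at joint 1.2. Its block is 70 x 50, 25 high on the deck.
- rack: Wooden block fixed to the bench, 60 (x) x 250 (y) x 50 high, with three wide holes (30 across, 40 deep) in a row along its y axis at -80, 0, +80, in which the posts stand at the start. Origin at the centre of its underside.
- post0: Plain round steel post, 24 across, 110 long, about 0.38 kg, standing upright in a hole of the rack. Origin at the centre of its foot (chamfered end), z along it to its top. May be absent (two or three posts are there).
- post1: Plain round steel post, 24 across, 110 long, about 0.38 kg, standing upright in a hole of the rack. Origin at the centre of its foot (chamfered end), z along it to its top. May be absent (two or three posts are there).
- post2: Plain round steel post, 24 across, 110 long, about 0.38 kg, standing upright in a hole of the rack. Origin at the centre of its foot (chamfered end), z along it to its top. May be absent (two or three posts are there).
- strap0: Flat aluminium clamp strap lying on the bench, 150 (x) x 46 (y) x 12 thick, about 0.35 kg, with a rectangular slot right through its middle, 44 (x) x 30 (y), which passes over a post. Origin at the slot's centre, on the underside.
- strap1: Flat aluminium clamp strap lying on the bench, 150 (x) x 46 (y) x 12 thick, about 0.35 kg, with a rectangular slot right through its middle, 44 (x) x 30 (y), which passes over a post. Origin at the slot's centre, on the underside.
- flat_bar: Plain flat steel bar without any slot, 160 x 50 x 10, not part of the job. Origin at the centre of its underside.
- pipe_stub: Short steel pipe standing on end, 60 across, 70 high, not part of the job. Origin at the centre of its underside.
- scratch_brush: Hand brush, 200 long, not part of the job. Origin on the bench at mid-length, x along the handle.
- angle_iron: Steel angle offcut, 150 x 45 x 45, not part of the job. Origin at the centre of its underside.
Things that resemble listed ones, but are neither listed nor needed, are in the scene too. What is shaped like the strap0 but turquoise is not meant. What is shaped like the post1 but turquoise is not meant.

How it is judged:
On the way, in this order (a step that is already met when the one before it is completed fails the run):
1. every post that is there stands fully home in a sleeve (((horizontal distance between post0 and sleeve0 below 0.004 m and z of post0 in the frame of sleeve0 between -0.004 and 0.004 m and angle between post0's own z axis and vertical below 0.1 rad) or (horizontal distance between post0 and sleeve1 below 0.004 m and z of post0 in the frame of sleeve1 between -0.004 and 0.004 m and angle between post0's own z axis and vertical below 0.1 rad) or (horizontal distance between post0 and sleeve2 below 0.004 m and z of post0 in the frame of sleeve2 between -0.004 and 0.004 m and angle between post0's own z axis and vertical below 0.1 rad)) and ((horizontal distance between post1 and sleeve0 below 0.004 m and z of post1 in the frame of sleeve0 between -0.004 and 0.004 m and angle between post1's own z axis and vertical below 0.1 rad) or (horizontal distance between post1 and sleeve1 below 0.004 m and z of post1 in the frame of sleeve1 between -0.004 and 0.004 m and angle between post1's own z axis and vertical below 0.1 rad) or (horizontal distance between post1 and sleeve2 below 0.004 m and z of post1 in the frame of sleeve2 between -0.004 and 0.004 m and angle between post1's own z axis and vertical below 0.1 rad)) and ((horizontal distance between post2 and sleeve0 below 0.004 m and z of post2 in the frame of sleeve0 between -0.004 and 0.004 m and angle between post2's own z axis and vertical below 0.1 rad) or (horizontal distance between post2 and sleeve1 below 0.004 m and z of post2 in the frame of sleeve1 between -0.004 and 0.004 m and angle between post2's own z axis and vertical below 0.1 rad) or (horizontal distance between post2 and sleeve2 below 0.004 m and z of post2 in the frame of sleeve2 between -0.004 and 0.004 m and angle between post2's own z axis and vertical below 0.1 rad))), for 0.2 s.
2. then the lock lever is swung over to its far stop (value of joint lock_lever above 1.05 rad), for 0.2 s.
At the end, for the whole second after the job is handed in: Each post stands in a sleeve, foot within 4 mm of its floor and axis, within 0.1 rad of upright; lever past 1.05 rad; each strap has its own post through its slot (centre within 12.5 mm), underside 45 to 56 mm above the post's foot, within 0.08 rad of flat; all at rest (all of step 1 and value of joint lock_lever above 1.05 rad and ((horizontal distance between strap0 and post0 below 0.0125 m and z of strap0 in the frame of post0 between 0.045 and 0.056 m and (angle between strap0's own z axis and vertical below 0.08 rad or angle between strap0's own z axis and vertical above 3.06 rad)) or (horizontal distance between strap0 and post1 below 0.0125 m and z of strap0 in the frame of post1 between 0.045 and 0.056 m and (angle between strap0's own z axis and vertical below 0.08 rad or angle between strap0's own z axis and vertical above 3.06 rad)) or (horizontal distance between strap0 and post2 below 0.0125 m and z of strap0 in the frame of post2 between 0.045 and 0.056 m and (angle between strap0's own z axis and vertical below 0.08 rad or angle between strap0's own z axis and vertical above 3.06 rad))) and ((horizontal distance between strap1 and post0 below 0.0125 m and z of strap1 in the frame of post0 between 0.045 and 0.056 m and (angle between strap1's own z axis and vertical below 0.08 rad or angle between strap1's own z axis and vertical above 3.06 rad)) or (horizontal distance between strap1 and post1 below 0.0125 m and z of strap1 in the frame of post1 between 0.045 and 0.056 m and (angle between strap1's own z axis and vertical below 0.08 rad or angle between strap1's own z axis and vertical above 3.06 rad)) or (horizontal distance between strap1 and post2 below 0.0125 m and z of strap1 in the frame of post2 between 0.045 and 0.056 m and (angle between strap1's own z axis and vertical below 0.08 rad or angle between strap1's own z axis and vertical above 3.06 rad))) and linear speed of each of post0, post1, post2, strap0, strap1 below 0.02 m/s); the robot touches nothing.
It fails at once if another thing on the bench is shoved more than 4 cm or knocked over (distance of any of flat_bar, pipe_stub, scratch_brush, angle_iron from where it was at the start of the episode above 0.04 m or angle between any of flat_bar, pipe_stub, scratch_brush, angle_iron's own z axis and vertical above 0.5 rad).
Of post0, post1, post2 only 2 to 3 are there at a start; the rules pass over those that are not, and their reading is None.
At some moment in a run one of strap0, strap1 may be knocked a few centimetres aside while the robot is not near it.
It also fails if it takes over 208 s, if anything falls off the work surface, if the arm or the gripper's body presses on something with over 40 N, if the wrist force passes 120 N, or if a joint passes its speed limit or range.

ROBOT

A 7-joint arm with a two-finger parallel gripper is mounted at the origin on the work surface. World frame = base frame: x ahead of the robot, y to its left, z up, the work surface at z = 0. Lengths are in m, angles in rad, forces in N, time in s.
With the tool pointing down it reaches from about 0.425 to 0.875 m from the base axis. Payload 9.9 kg.
Tool frame: the origin (TCP) lies midway between the tips of the shut fingers; the grasp point (between the pads) lies 19 mm behind it; y points along the fingers, x is the direction in which the jaws open and shut, and the axes are right-handed (so a half turn about y gives the same grasp; the last joint's range is limited). The gripper opens to 85 mm and grips with 20 to 120 N. Pads are 22 mm wide; open, the fingers measure 114 mm over their backs; the gripper's body (76 mm by 85 mm) begins 54 mm behind the grasp point. The pads swing forward as they close: fully open they stand 13 mm farther back than shut.
Start: joints at [-1.284, 0.576, 0.025, 1.437, -0.015, 1.129, -0.057], TCP at [0.245, 0.629, 0.231] pointing down, gripper open.
Joint ranges: [-2.76, 2.76], [-0.34, 2.15], [-1.52, 1.57], [0.19, 2.46], [-1.09, 4.23], [0.17, 1.99], [-2.82, 2.82]. Speed limits (rad/s): [2.22, 2.22, 3.01, 3.01, 3.14, 3.14, 3.14].

INTERFACE

Orientations are given as [roll, pitch, yaw] about the fixed x, y, z axes, in that order (R = Rz(yaw) Ry(pitch) Rx(roll)).
In Python, from plant import arm gives the robot as it stands. The module is installed in compiled form; this text tells all that it offers.
- The arm moves only by the tool jog_arm, never from a script. Its argument "targets" is a list that holds one entry, the list of rows, each a list of 5 numbers: the shift along the tool's x, y, z in m, then the turn about the tool's y in degrees, then the finger opening in m, from 0 to 0.0854. A call has exactly 10 rows; each row is the pose to reach, as a shift and turn from the pose commanded when the call began, along the tool's axes at that moment; what a row does not reach only later rows make up. A row lasts 1/10 s, in which the tool goes at most 50 mm and 8.59 degrees, less where a joint would pass 70% of its speed; a pose out of reach is approached as far as the arm can. A call with a gripper value outside its range is refused whole. The fingers move at their own pace and stop on an object; the grip force is fixed at half the most. Time passes only in rows, so rows that repeat a pose let the fingers close, or fill a call up. It gives the time, the measured TCP pose, the force and the opening at its end, in the units of the state.
- arm.state(): the state, without advancing time (a new reading comes with each control period).
- arm.snapshot(name): name is "scene" or "top" or "wrist"; returns (picture, depth): 420x560x3 uint8, red, green, blue; 420x560 float32, m along the optical axis (not along the pixel's ray), 0 where there is no reading.
- arm.get_calibration(name): a dict with "vertical_fov" (degrees; the focal length in pixels is half the picture's height over the tangent of half this angle, whatever the lens; pixels are square), "cx", "cy" (the principal point, pixels), "dist" ([k1, k2, p1, p2, k3] as OpenCV has them; the pictures are not rectified), "pose" (4x4, takes a point from camera to world coordinates). Camera axes: x right, y down, z forward; pixel columns grow to the right and rows downward; lengths in m; the calibration is good to about 2 mm. A picture is of the moment at which its call begins: read the wrist's pose just before it. get_calibration takes no time and is no camera call; for the wrist camera it gives the pose at the moment of the call.
- arm.job_done(): hands the job in, once; it reports no verdict.
Trained networks look in the newest picture that a camera, given by its name, has taken for a name from the list of things; names that differ only in an ending like _2 or _b are one class to them, and where a whole thing is asked for, a point or a joint stands for the part that bears it (a point fixed in the world has none). Each returns a list of dicts, best first, with "score" (0 to 1); they miss things now and then, are a little off and sometimes report something else, mostly with a low value. They report only what shows in the picture. A call takes as long as a camera call. They do not tell look-alikes from the thing itself.
- arm.outline_of(camera, name): "pixels" (420x560 bool, what is visible of it) and "location" ([row, column] as shares, 0 to 1, of the picture: columns of its width, rows of its height, amid what is visible of it).
- arm.pinpoint(camera, name): "location" ([row, column] as shares, 0 to 1, of the picture: columns of its width, rows of its height: a listed point, or the origin of a listed thing).
The state is a dict: "clock": time; "qpos": joint angles; "joint_velocities": joint speeds; "tau": joint torques, N m; "tcp_pos": TCP position; "orientation": TCP orientation; "wrist_force": force on the tool from outside, world axes, zero at the start; "ft_torque": the same for the moment, N m; "finger_gap": finger opening in m.
Only numpy, scipy, OpenCV 4.12 (cv2) and the standard library are available. Lean on these libraries where they do the work, as an engineer would, in place of code of your own. Each camera call takes 0.05 s, during which the arm holds its last target. There are 200 camera calls.

## Working session

There is one attempt and no reset: what is moved stays moved. The work goes in short steps, Python scripts to look and compute and a tool call to move; the robot and the scene stay as the last step left them, time stands still between calls to the robot, and variables do not carry over. Pictures are saved under pics/ and viewed, about 12 in all and at most 16, crops included, and the job is handed in when it is done.

Besides the shell and the picture viewer there is one more tool, called after "Emit:" by a JSON object that holds its "name" and its "arguments". jog_arm: Moves the arm, as the interface text tells. Its arguments: {"type":"object","properties":{"targets":{"type":"array","items":{"type":"array","items":{"type":"array","items":{"type":"number"}}}}},"required":["targets"]}

```bash
mkdir -p pics; cat > h.py <<'E'
import numpy as np, cv2
from plant import arm
from scipy.spatial.transform import Rotation as R
def cal(n):
    c=arm.get_calibration(n); f=210/np.tan(np.radians(c["vertical_fov"])/2)
    return np.array([[f,0,c["cx"]],[0,f,c["cy"]],[0,0,1]]),np.array(c["dist"],float),np.array(c["pose"])
def ray(n,px,C=None):
    K,d,T=C or cal(n)
    u=cv2.undistortPoints(np.array(px,float).reshape(-1,1,2),K,d).reshape(-1,2)
    return np.c_[u,np.ones(len(u))]@T[:3,:3].T, T[:3,3]
def at_z(n,px,z,C=None):
    r,o=ray(n,px,C); return o+r*((z-o[2])/r[:,2])[:,None]
def cloud(n,px,dep,C=None):
    px=np.atleast_2d(px); r,o=ray(n,px,C); d=dep[px[:,1].astype(int),px[:,0].astype(int)]
    return o+r*d[:,None]
def save(n,img): cv2.imwrite(f"pics/{n}.png",img[...,::-1])
E
python3 - <<'E'
from h import *
s=arm.state(); print({k:np.round(v,3) for k,v in s.items()})
for n in("scene","top"):
    p,d=arm.snapshot(n); save(n+"0",p); np.savez(n+"0",p=p,d=d)
    K,di,T=cal(n); print(n,K[0,0],np.round(T,3).tolist(),np.round(di,4))
    for k in("post0","strap0","sleeve0","sleeve1","sleeve2","lock_lever_tip","rack","jig"):
        for r in arm.pinpoint(n,k): 
            l=r["location"]; px=[l[1]*560,l[0]*420]
            z={"post0":.01,"strap0":0,"lock_lever_tip":.117,"rack":0,"jig":0}.get(k,.012)
            print(k,round(r["score"],2),np.round(px,0),np.round(at_z(n,px,z)[0],3))
E
```

```text
{'clock': np.float64(0.0), 'qpos': array([-1.284,  0.577,  0.025,  1.438, -0.015,  1.129, -0.057]), 'joint_velocities': array([ 0.001, -0.   , -0.   , -0.   , -0.001,  0.   ,  0.001]), 'tau': array([-0.0000e+00, -7.6576e+01,  2.2500e+00, -2.8595e+01,  1.5000e-02,
        1.3000e-02,  0.0000e+00]), 'tcp_pos': array([0.244, 0.629, 0.23 ]), 'orientation': array([-1.571,  0.002,  1.2  ]), 'wrist_force': array([-0.2  , -0.55 ,  0.425]), 'ft_torque': array([ 0.063, -0.066,  0.007]), 'finger_gap': np.float64(0.085)}
scene 395.13953529313704 [[-0.683, 0.579, -0.446, 0.909], [0.731, 0.541, -0.416, 0.424], [0.0, -0.61, -0.792, 0.89], [0.0, 0.0, 0.0, 1.0]] [-0.0182  0.      0.      0.      0.    ]
post0 0.75 [291. 245.] [0.477 0.049 0.01 ]
post0 0.66 [272. 224.] [ 0.464 -0.035  0.01 ]
post0 0.64 [255. 208.] [ 0.455 -0.108  0.01 ]
post0 0.56 [293. 205.] [ 0.374 -0.037  0.01 ]
strap0 0.76 [194. 146.] [ 0.407 -0.447  0.   ]
strap0 0.74 [369. 314.] [0.491 0.312 0.   ]
strap0 0.71 [209. 191.] [ 0.497 -0.262  0.   ]
sleeve0 0.97 [229. 268.] [ 0.638 -0.017  0.012]
sleeve0 0.74 [252. 293.] [0.645 0.073
[... 789 characters left out ...]
 ]
strap0 0.83 [430. 220.] [ 0.409 -0.445  0.   ]
strap0 0.72 [373. 194.] [ 0.486 -0.275  0.   ]
strap0 0.59 [174. 192.] [0.493 0.309 0.   ]
sleeve0 0.87 [282. 144.] [ 0.633 -0.008  0.012]
sleeve0 0.85 [256. 139.] [0.649 0.067 0.012]
sleeve0 0.77 [315. 144.] [ 0.633 -0.106  0.012]
sleeve1 0.87 [282. 144.] [ 0.633 -0.008  0.012]
sleeve1 0.85 [256. 139.] [0.649 0.067 0.012]
sleeve1 0.77 [315. 144.] [ 0.633 -0.106  0.012]
sleeve2 0.87 [282. 144.] [ 0.633 -0.008  0.012]
sleeve2 0.85 [256. 139.] [0.649 0.067 0.012]
sleeve2 0.77 [315. 144.] [ 0.633 -0.106  0.012]
lock_lever_tip 0.46 [219. 141.] [0.622 0.162 0.117]
jig 0.96 [285. 144.] [ 0.634 -0.019  0.   ]
jig 0.53 [179. 267.] [0.277 0.294 0.   ]
```

View pictures.

View pics/scene0.png

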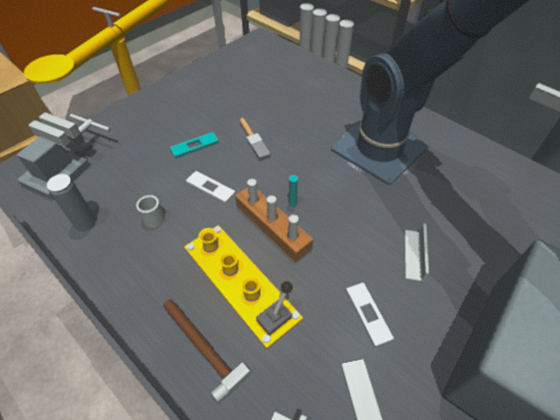

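View pics/top0.png

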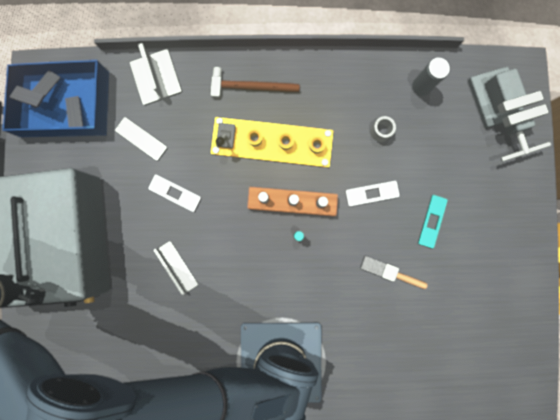

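```bash
cat >> h.py <<'E'
VV,UU=np.mgrid[0:420,0:560]
def full(n,dep,C=None):
    C=C or cal(n); px=np.c_[UU.ravel(),VV.ravel()].astype(float)
    r,o=ray(n,px,C); P=o+r*dep.ravel()[:,None]; P[dep.ravel()==0]=np.nan
    return P.reshape(420,560,3)
def near(P,c,r,z0,z1): return (np.hypot(P[...,0]-c[0],P[...,1]-c[1])<r)&(P[...,2]>z0)&(P[...,2]<z1)
def rect(P,m):
    (c,s,a)=cv2.minAreaRect((P[m][:,:2]*1000).astype(np.float32)); return np.round(c,1),np.round(s,1),round(a,1)
E
python3 - <<'E'
from h import *
for n in("scene","top"):
    z=np.load(n+"0.npz"); p,d=z["p"].astype(int),z["d"]; P=full(n,d)
    print(n)
    for c in [(.458,-.115),(.462,-.035),(.466,.045)]:
        m=near(P,c,.03,.108,.13); print(" post",m.sum(),np.round(P[m].mean(0),4),np.round(np.ptp(P[m],axis=0),3))
    for c in [(.630,-.106),(.636,-.014),(.645,.07)]:
        m=near(P,c,.035,.055,.068); print(" rim",m.sum(),np.round(np.median(P[m],axis=0),4),rect(P,m))
    m=near(P,(.62,.16),.05,.09,.14); print(" ball",m.sum(),np.round(P[m].mean(0),4),np.round(np.ptp(P[m],axis=0),3))
    hsv=cv2.cvtColor(p.astype(np.uint8),cv2.COLOR_RGB2HSV)
    white=(hsv[...,1]<60)&(hsv[...,2]>150)
    for c in [(.486,-.275),(.493,.309)]:
        m=near(P,c,.09,.004,.03)&white; print(" strap",m.sum(),np.round(np.median(P[m],axis=0),4),rect(P,m))
    m=near(P,(.64,-.0),.3,.004,.02)&(hsv[...,0]>20)&(hsv[...,0]<35)&(hsv[...,1]>120); print(" deck",rect(P,m),np.median(P[m][:,2]))
E
```

```text
scene
 post 66 [ 0.459  -0.1092  0.1168] [0.024 0.025 0.013]
 post 75 [ 0.4662 -0.032   0.1171] [0.023 0.024 0.014]
 post 85 [0.4728 0.0501 0.1171] [0.024 0.025 0.013]
 rim 115 [ 0.622  -0.1096  0.0594] (array([ 626.9, -103.3]), array([44.8, 43.3]), 49.8)
 rim 144 [ 0.6353 -0.0201  0.06  ] (array([635.7, -14.4]), array([43.6, 43.8]), 84.1)
 rim 179 [0.6433 0.0698 0.0606] (array([646.2,  73.9]), array([45.8, 44.4]), 47.2)
 ball 154 [0.6255 0.1645 0.1255] [0.032 0.024 0.049]
 strap 507 [ 0.4885 -0.2641  0.0103] (array([ 488.6, -266.4]), array([ 48.6, 151.1]), 10.2)
 strap 1049 [0.4956 0.3187 0.0118] (array([491.5, 310.1]), array([151.2,  47.9]), 63.0)
 deck (array([640.9,  24. ]), array([352.3, 110.1]), 83.2) 0.011778427550489523
top
 post 65 [ 0.4551 -0.1167  0.1185] [0.021 0.022 0.012]
 post 60 [ 0.4621 -0.039   0.119 ] [0.022 0.022 0.011]
 post 66 [0.469  0.0429 0.1189] [0.022 0.021 0.016]
 rim 122 [ 0.6267 -0.1104  0.0595] (array([ 624.6, -109.1]), array([44., 43.]), 0.3)
 rim 113 [ 0.6374 -0.0201  0.0594] (array([635.8, -18.9]), array([42.4, 44.5]), 89.7)
 rim 117 [0.6476 0.0699 0.0595] (array([646.2,  69.9]), array([44.1, 44.7]), 18.2)
 ball 74 [0.6185 0.1582 0.1334] [0.03  0.024 0.048]
 strap 669 [ 0.4874 -0.2736  0.0109] (array([ 489.7, -271.8]), array([ 52.2, 155.4]), 10.3)
 strap 660 [0.4908 0.3063 0.0107] (array([492., 306.]), array([151.2,  49.4]), 63.5)
 deck (array([640.8,  21.2]), array([350.3, 112.4]), 83.2) 0.010749868542786034
```

```bash
cat >> h.py <<'E'
def go(*wps):
    """waypoints (x,y,z,yaw_deg) -> rows of tool shift, turn from current commanded pose"""
    s=arm.state(); Rt=R.from_euler("xyz",s["orientation"]); y0=np.degrees(s["orientation"][2]); p=np.array(s["tcp_pos"])
    print("tcp",np.round(p,4),"rpy",np.round(np.degrees(s["orientation"]),2),"gap",round(float(s["finger_gap"]),4),"t",round(float(s["clock"]),2),"F",np.round(s["wrist_force"],1),"q",np.round(s["qpos"],2))
    for w in wps: print("  ",np.round(Rt.inv().apply(np.array(w[:3])-p),4),round(-(w[3]-y0),1))
E
python3 - <<'E'
from h import *
s=arm.state(); K,d,T=cal("wrist"); Rt=R.from_euler("xyz",s["orientation"]).as_matrix()
print(K[0,0],d,"cam in tool",np.round(Rt.T@(T[:3,3]-s["tcp_pos"]),4)); print(np.round(Rt.T@T[:3,:3],3))
go((.5,.3,.3,83),(.55,-.02,.30,83.2))
E
```

```text
369.7070561878146 [-0.06740077  0.          0.          0.          0.        ] cam in tool [ 0.0006 -0.1427  0.078 ]
[[ 1.    -0.     0.002]
 [-0.002 -0.303  0.953]
 [ 0.    -0.953 -0.303]]
tcp [0.2446 0.6291 0.2313] rpy [-90.     0.    68.76] gap 0.0853 t 0.9 F [-0.9  0.4 -0.8] q [-1.28  0.58  0.02  1.44 -0.02  1.13 -0.06]
   [-0.2142 -0.0687 -0.3573] -14.2
   [-0.4943 -0.0687 -0.5199] -14.4
```

Emit:
{"name": "jog_arm", "arguments": {"targets": [[[-0.03, -0.01, -0.03, -3, 0.085], [-0.06, -0.02, -0.06, -7, 0.085], [-0.09, -0.03, -0.09, -14.4, 0.085], [-0.12, -0.04, -0.13, -14.4, 0.085], [-0.16, -0.05, -0.17, -14.4, 0.085], [-0.2, -0.06, -0.2, -14.4, 0.085], [-0.23, -0.07, -0.23, -14.4, 0.085], [-0.26, -0.07, -0.27, -14.4, 0.085], [-0.29, -0.07, -0.3, -14.4, 0.085], [-0.32, -0.07, -0.33, -14.4, 0.085]]]}}

```text
clock: 1.9
tcp_pos: [0.437, 0.2091, 0.3018]
orientation: [-1.572, -0.001, 1.45]
wrist_force: [0.7, 0.6, 0.2]
finger_gap: 0.0851
```

```bash
python3 -c "
from h import *
go((.54,-.03,.30,83.2))"
```

```text
tcp [0.437  0.2091 0.3018] rpy [-9.005e+01 -3.000e-02  8.311e+01] gap 0.0851 t 1.9 F [0.7 0.6 0.2] q [-0.61  0.23  0.08  1.81 -0.02  1.1   0.93]
   [-0.2251  0.0018 -0.131 ] -0.1
```

Emit:
{"name": "jog_arm", "arguments": {"targets": [[[-0.04, 0, -0.02, 0, 0.085], [-0.08, 0, -0.045, 0, 0.085], [-0.12, 0, -0.07, 0, 0.085], [-0.16, 0, -0.095, 0, 0.085], [-0.2, 0, -0.12, 0, 0.085], [-0.225, 0, -0.131, 0, 0.085], [-0.225, 0, -0.131, 0, 0.085], [-0.225, 0, -0.131, 0, 0.085], [-0.225, 0, -0.131, 0, 0.085], [-0.225, 0, -0.131, 0, 0.085]]]}}

```text
clock: 2.9
tcp_pos: [0.5393, -0.0263, 0.3014]
orientation: [-1.571, -0.001, 1.453]
wrist_force: [-0.4, 1.1, 0.0]
finger_gap: 0.0847
```

```bash
python3 - <<'E'
from h import *
C=cal("wrist"); p,d=arm.snapshot("wrist"); save("w1",p); np.savez("w1",p=p,d=d); go()
P=full("wrist",d,C)
for c in [(.457,-.113),(.464,-.036),(.471,.046)]:
    m=near(P,c,.03,.108,.13); print(" post",m.sum(),np.round(P[m].mean(0),4) if m.any() else "")
for c in [(.625,-.106),(.636,-.017),(.646,.072)]:
    m=near(P,c,.035,.055,.068); print(" rim",m.sum(),rect(P,m) if m.sum()>5 else "",np.median(P[m][:,2]))
m=near(P,(.62,.16),.05,.09,.14); print(" ball",m.sum(),np.round(P[m].mean(0),4),np.round(np.ptp(P[m],axis=0),3))
E
```

```text
tcp [ 0.5393 -0.0265  0.3014] rpy [-9.000e+01 -2.000e-02  8.327e+01] gap 0.0851 t 2.95 F [ 0.   0.  -0.6] q [-0.19  0.32  0.21  1.69 -0.07  1.14  1.49]
 post 682 [ 0.4578 -0.1119  0.119 ]
 post 641 [ 0.4642 -0.0353  0.12  ]
 post 677 [0.4711 0.046  0.1196]
 rim 791 (array([ 626.5, -105.1]), array([45.7, 45.8]), 79.2) 0.06073518000481909
 rim 795 (array([637.1, -15.4]), array([45.9, 45.8]), 45.1) 0.06093528117632602
 rim 777 (array([648.2,  73.9]), array([45.8, 44.8]), 20.7) 0.060918575316086465
 ball 709 [0.6193 0.1584 0.1296] [0.032 0.025 0.05 ]
```

View pics/w1.png

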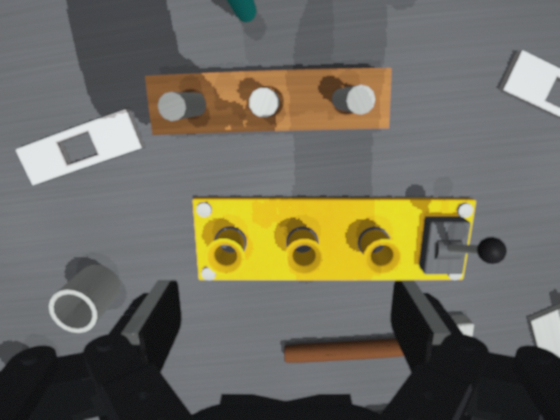

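```bash
python3 - <<'E'
from h import *
# rebuild using saved depth; camera hasn't moved
C=cal("wrist"); d=np.load("w1.npz")["d"]; P=full("wrist",d,C)
for c in [(.457,-.113),(.464,-.036),(.471,.046)]:
    m=near(P,c,.03,.1165,.13); print(" post",m.sum(),np.round(P[m].mean(0),4),rect(P,m))
for c in [(.625,-.106),(.636,-.017),(.646,.072)]:
    m=near(P,c,.035,.0595,.068); print(" rim",m.sum(),np.round(P[m].mean(0),4),rect(P,m),cv2.minEnclosingCircle((P[m][:,:2]*1000).astype(np.float32)))
    dk=near(P,c,.06,.0,.03)
go((.471,.046,.2,83.1),(.471,.046,.081,83.1))
E
```

```text
post 614 [ 0.4578 -0.113   0.1198] (array([ 457.8, -113.1]), array([22.8, 23. ]), 29.5)
 post 638 [ 0.4642 -0.0355  0.1201] (array([464.2, -35.8]), array([22.8, 23. ]), 83.1)
 post 640 [0.4712 0.0463 0.1201] (array([471.5,  46.2]), array([23.4, 22.9]), 70.2)
 rim 513 [ 0.6275 -0.1059  0.0615] (array([ 626.5, -105.2]), array([45.7, 45.8]), 79.2) ((626.7848510742188, -105.24969482421875), 23.536767959594727)
 rim 535 [ 0.6381 -0.0155  0.0616] (array([637.2, -15.6]), array([45.9, 45.8]), 45.1) ((637.5718994140625, -15.711006164550781), 23.652498245239258)
 rim 525 [0.6493 0.0742 0.0617] (array([648.2,  73.7]), array([45.8, 44.8]), 20.7) ((648.322021484375, 73.54617309570312), 23.587085723876953)
tcp [ 0.5393 -0.0265  0.3014] rpy [-9.000e+01 -2.000e-02  8.327e+01] gap 0.0851 t 2.95 F [ 0.   0.  -0.6] q [-0.19  0.32  0.21  1.69 -0.07  1.14  1.49]
   [0.0639 0.1014 0.0763] 0.2
   [0.0639 0.2204 0.0763] 0.2
```

Emit:
{"name": "jog_arm", "arguments": {"targets": [[[0.02, 0.03, 0.025, 0, 0.055], [0.045, 0.06, 0.05, 0, 0.055], [0.064, 0.09, 0.076, 0, 0.055], [0.064, 0.1, 0.076, 0, 0.055], [0.064, 0.12, 0.076, 0, 0.055], [0.064, 0.15, 0.076, 0, 0.055], [0.064, 0.18, 0.076, 0, 0.055], [0.064, 0.205, 0.076, 0, 0.055], [0.064, 0.221, 0.076, 0, 0.055], [0.064, 0.221, 0.076, 0, 0.055]]]}}

```text
clock: 3.95
tcp_pos: [0.471, 0.0449, 0.0789]
orientation: [-1.568, 0.001, 1.452]
wrist_force: [-0.8, 0.2, -0.0]
finger_gap: 0.0549
```

Emit:
{"name": "jog_arm", "arguments": {"targets": [[[0, 0, 0, 0, 0.04], [0, 0, 0, 0, 0.03], [0, 0, 0, 0, 0.02], [0, 0, 0, 0, 0.015], [0, 0, 0, 0, 0.015], [0, 0, 0, 0, 0.015], [0, 0, 0, 0, 0.015], [0, 0, 0, 0, 0.015], [0, 0, 0, 0, 0.015], [0, 0, 0, 0, 0.015]]]}}

```text
clock: 4.95
tcp_pos: [0.4725, 0.0451, 0.0815]
orientation: [-1.573, -0.001, 1.451]
wrist_force: [0.0, -0.2, 6.0]
finger_gap: 0.0226
```

```bash
python3 - <<'E'
from h import *
C=cal("wrist"); p,d=arm.snapshot("wrist"); save("w2",p); P=full("wrist",d,C); go()
m=near(P,(.471,.046),.016,.112,.125); print(m.sum(),np.round(P[m].mean(0),4) if m.any() else "",rect(P,m) if m.sum()>5 else "")
E
```

```text
tcp [0.4725 0.0451 0.0815] rpy [-9.013e+01 -5.000e-02  8.316e+01] gap 0.0225 t 5.0 F [-0.1  0.4  7.4] q [-0.28  0.5   0.12  2.14 -0.12  0.51  1.39]
4921 [0.4692 0.0463 0.1193] (array([471.1,  46.5]), array([28.3, 24.8]), 87.2)
```

View pics/w2.png

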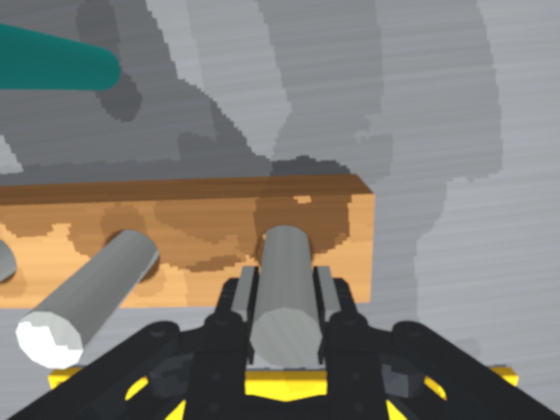

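```bash
cat >> h.py <<'E'
def held(name=None):
    """top face centre of the post in the grip, wrist camera"""
    s=arm.state(); t=np.array(s["tcp_pos"]); C=cal("wrist"); p,d=arm.snapshot("wrist"); P=full("wrist",d,C)
    if name: save(name,p)
    m=near(P,t,.02,t[2]+.025,t[2]+.06); zt=np.percentile(P[m][:,2],98); m&=P[...,2]>zt-.0025
    c=rect(P,m); print("held top z",round(zt,4),c,m.sum()); return c[0]/1000
E
python3 - <<'E'
from h import *
c=held(); go(); t=arm.state()["tcp_pos"]
for r in [(.6265,-.1052),(.6374,-.0156),(.6483,.0736)]:
    dx=np.array(r)-c; print("target tcp",np.round(t[:2]+dx,4))
tx=t[:2]+np.array((.6483,.0736))-c
go((t[0],t[1],.222,83.1),(*tx,.222,83.1),(*tx,.16,83.1),(*tx,.0835,83.1))
E
```

```text
held top z 0.138 (array([462. ,  43.8]), array([18.2, 32.9]), 26.1) 289
tcp [0.4725 0.0451 0.0815] rpy [-9.013e+01 -5.000e-02  8.316e+01] gap 0.0227 t 5.05 F [-0.4 -0.1  6.3] q [-0.28  0.5   0.12  2.14 -0.12  0.51  1.39]
target tcp [ 0.637  -0.1039]
target tcp [ 0.6479 -0.0143]
target tcp [0.6588 0.0749]
tcp [0.4725 0.0451 0.0815] rpy [-9.013e+01 -5.000e-02  8.316e+01] gap 0.0227 t 5.05 F [-0.4 -0.1  6.3] q [-0.28  0.5   0.12  2.14 -0.12  0.51  1.39]
   [ 1.000e-04 -1.405e-01 -3.000e-04] 0.1
   [ 0.0519 -0.14   -0.1818] 0.1
   [ 0.0518 -0.078  -0.1816] 0.1
   [ 0.0518 -0.0015 -0.1814] 0.1
```

```bash
python3 - <<'E'
import re
s=open("h.py").read()
s=s.replace("zt=np.percentile(P[m][:,2],98); m&=P[...,2]>zt-.0025","""q=near(P,t,.006,t[2]+.025,t[2]+.06); zt=np.median(P[q][:,2]); m=(m&(abs(P[...,2]-zt)<.0025)&(p.max(2)>75)).astype(np.uint8)
    m=cv2.morphologyEx(m,cv2.MORPH_OPEN,np.ones((7,7))); n,l=cv2.connectedComponents(m); k=np.bincount(l[q&(m>0)]).argmax(); m=l==k; v=p.copy(); v[m]=(255,0,0); save('mask',v[200:])""")
open("h.py","w").write(s)
E
python3 - <<'E'
from h import *
c=held(); t=arm.state()["tcp_pos"]
for r in [(.6265,-.1052),(.6374,-.0156),(.6483,.0736)]:
    print("target tcp",np.round(t[:2]+np.array(r)-c,4))
tx=t[:2]+np.array((.6483,.0736))-c
go((t[0],t[1],.222,83.1),(*tx,.222,83.1),(*tx,.16,83.1),(*tx,.0835,83.1))
E
```

```text
held top z 0.12 (array([471.3,  46.2]), array([24.1, 24.1]), 76.1) 3413
target tcp [ 0.6277 -0.1063]
target tcp [ 0.6386 -0.0167]
target tcp [0.6495 0.0725]
tcp [0.4725 0.0451 0.0815] rpy [-9.013e+01 -5.000e-02  8.316e+01] gap 0.0227 t 5.1 F [-0.1  0.1  6.7] q [-0.28  0.5   0.12  2.14 -0.12  0.51  1.39]
   [ 1.000e-04 -1.405e-01 -3.000e-04] 0.1
   [ 0.0484 -0.1401 -0.1728] 0.1
   [ 0.0483 -0.0781 -0.1727] 0.1
   [ 0.0483 -0.0016 -0.1725] 0.1
```

View pics/mask.png

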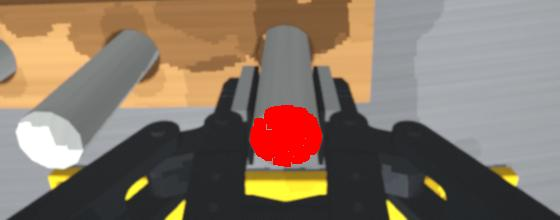

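Emit:
{"name": "jog_arm", "arguments": {"targets": [[[0, -0.02, 0, 0, 0.015], [0, -0.05, 0, 0, 0.015], [0, -0.085, 0, 0, 0.015], [0, -0.12, 0, 0, 0.015], [0.01, -0.14, -0.035, 0, 0.015], [0.02, -0.14, -0.075, 0, 0.015], [0.033, -0.14, -0.115, 0, 0.015], [0.043, -0.14, -0.15, 0, 0.015], [0.0483, -0.14, -0.1727, 0, 0.015], [0.0483, -0.14, -0.1727, 0, 0.015]]]}}

```text
clock: 6.1
tcp_pos: [0.6509, 0.0728, 0.2195]
orientation: [-1.571, 0.0, 1.452]
wrist_force: [-0.2, -0.5, -4.0]
finger_gap: 0.0225
```

Emit:
{"name": "jog_arm", "arguments": {"targets": [[[0, 0.02, 0, 0, 0.015], [0, 0.04, 0, 0, 0.015], [0, 0.06, 0, 0, 0.015], [0, 0.067, 0, 0, 0.015], [0, 0.067, 0, 0, 0.015], [0, 0.067, 0, 0, 0.015], [0, 0.067, 0, 0, 0.015], [0, 0.067, 0, 0, 0.015], [0, 0.067, 0, 0, 0.015], [0, 0.067, 0, 0, 0.015]]]}}

```text
clock: 7.1
tcp_pos: [0.649, 0.0723, 0.1536]
orientation: [-1.571, -0.0, 1.451]
wrist_force: [-0.2, 0.3, -3.8]
finger_gap: 0.0228
```

```bash
python3 - <<'E'
from h import *
c=held("w3"); t=arm.state()["tcp_pos"]
tx=t[:2]+np.array((.6483,.0736))-c
go((*tx,t[2],83.1),(*tx,.082,83.1))
E
```

```text
held top z 0.192 (array([647.7,  73.3]), array([23.5, 24.2]), 69.4) 3385
tcp [0.6489 0.0723 0.1535] rpy [-90.01  -0.    83.16] gap 0.0228 t 7.15 F [ 0.1  0.7 -3. ] q [-0.28  0.62  0.16  1.6  -0.11  0.93  1.37]
   [ 0.0004  0.     -0.0006] 0.1
   [ 0.0004  0.0715 -0.0005] 0.1
```

View pics/w3.png

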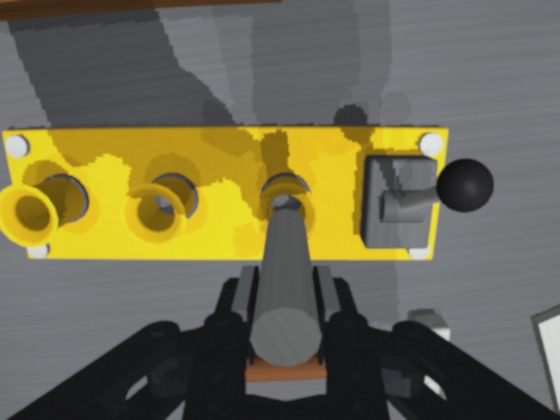

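Emit:
{"name": "jog_arm", "arguments": {"targets": [[[0, 0.01, -0.0005, 0, 0.015], [0, 0.018, -0.0005, 0, 0.015], [0, 0.022, -0.0005, 0, 0.015], [0, 0.026, -0.0005, 0, 0.015], [0, 0.03, -0.0005, 0, 0.015], [0, 0.033, -0.0005, 0, 0.015], [0, 0.036, -0.0005, 0, 0.015], [0, 0.036, -0.0005, 0, 0.015], [0, 0.036, -0.0005, 0, 0.015], [0, 0.036, -0.0005, 0, 0.015]]]}}

```text
clock: 8.15
tcp_pos: [0.6495, 0.0722, 0.1175]
orientation: [-1.571, -0.0, 1.451]
wrist_force: [-0.1, 0.3, -3.1]
finger_gap: 0.0228
```

In with no contact force; foot is at 0.046. Continue down to the floor.

Emit:
{"name": "jog_arm", "arguments": {"targets": [[[0, 0.006, 0, 0, 0.015], [0, 0.012, 0, 0, 0.015], [0, 0.018, 0, 0, 0.015], [0, 0.024, 0, 0, 0.015], [0, 0.029, 0, 0, 0.015], [0, 0.033, 0, 0, 0.015], [0, 0.035, 0, 0, 0.015], [0, 0.035, 0, 0, 0.015], [0, 0.035, 0, 0, 0.015], [0, 0.035, 0, 0, 0.015]]]}}

```text
clock: 9.15
tcp_pos: [0.6496, 0.0722, 0.0836]
orientation: [-1.572, -0.0, 1.451]
wrist_force: [-3.3, -1.0, 9.2]
finger_gap: 0.0225
```

Emit:
{"name": "jog_arm", "arguments": {"targets": [[[0, 0, 0, 0, 0.03], [0, 0, 0, 0, 0.045], [0, 0, 0, 0, 0.055], [0, 0, 0, 0, 0.055], [0, -0.02, 0, 0, 0.055], [0, -0.05, 0, 0, 0.055], [0, -0.09, 0, 0, 0.055], [0, -0.12, 0, 0, 0.055], [-0.02, -0.12, 0.03, 0, 0.055], [-0.05, -0.12, 0.065, 0, 0.055]]]}}

```text
clock: 10.15
tcp_pos: [0.5795, 0.0317, 0.2029]
orientation: [-1.573, -0.001, 1.454]
wrist_force: [-0.6, -1.3, -1.1]
finger_gap: 0.0552
```

```bash
python3 -c "
from h import *
go((.4654,-.0367,.17,83.2),(.4654,-.0367,.081,83.2))"
```

```text
tcp [0.5795 0.0317 0.2029] rpy [-9.015e+01 -7.000e-02  8.332e+01] gap 0.0552 t 10.15 F [-0.6 -1.3 -1.1] q [-0.25  0.47  0.17  1.74 -0.1   0.94  1.42]
   [-0.0812  0.0325  0.1054] 0.1
   [-0.0813  0.1215  0.1056] 0.1
```

Emit:
{"name": "jog_arm", "arguments": {"targets": [[[-0.03, 0, 0.04, 0, 0.055], [-0.06, 0, 0.08, 0, 0.055], [-0.08, 0.02, 0.105, 0, 0.055], [-0.08, 0.05, 0.105, 0, 0.055], [-0.08, 0.08, 0.105, 0, 0.055], [-0.08, 0.105, 0.105, 0, 0.055], [-0.08, 0.122, 0.105, 0, 0.055], [-0.08, 0.122, 0.105, 0, 0.055], [-0.08, 0.122, 0.105, 0, 0.04], [-0.08, 0.122, 0.105, 0, 0.03]]]}}

```text
clock: 11.15
tcp_pos: [0.4657, -0.0367, 0.0812]
orientation: [-1.572, -0.0, 1.451]
wrist_force: [-1.1, 0.5, -0.9]
finger_gap: 0.03
```

Emit:
{"name": "jog_arm", "arguments": {"targets": [[[0, 0, 0, 0, 0.015], [0, 0, 0, 0, 0.015], [0, 0, 0, 0, 0.015], [0, 0, 0, 0, 0.015], [0, 0, 0, 0, 0.015], [0, -0.01, 0, 0, 0.015], [0, -0.03, 0, 0, 0.015], [0, -0.06, 0, 0, 0.015], [0, -0.1, 0, 0, 0.015], [0, -0.14, 0, 0, 0.015]]]}}

```text
clock: 12.15
tcp_pos: [0.4642, -0.0367, 0.2224]
orientation: [-1.57, 0.0, 1.451]
wrist_force: [1.7, 0.1, -3.5]
finger_gap: 0.0228
```

```bash
python3 - <<'E'
from h import *
c=held(); t=arm.state()["tcp_pos"]
tx=t[:2]+np.array((.6374,-.0156))-c
go((*tx,t[2],83.2),(*tx,.153,83.2))
E
```

```text
held top z 0.2609 (array([462.5, -35.6]), array([23.3, 24.3]), 84.1) 3455
tcp [ 0.4671 -0.0371  0.2282] rpy [-9.045e+01 -7.000e-02  8.310e+01] gap 0.0227 t 12.2 F [ 4.2 -0.6  3. ] q [-0.18  0.28  0.2   1.98 -0.07  0.89  1.51]
   [ 0.0409  0.0014 -0.1712] -0.1
   [ 0.0408  0.0767 -0.1706] -0.1
```

Emit:
{"name": "jog_arm", "arguments": {"targets": [[[0.01, 0, -0.04, 0, 0.015], [0.02, 0, -0.08, 0, 0.015], [0.03, 0, -0.12, 0, 0.015], [0.04, 0, -0.155, 0, 0.015], [0.041, 0.02, -0.1715, 0, 0.015], [0.041, 0.04, -0.1715, 0, 0.015], [0.041, 0.06, -0.1715, 0, 0.015], [0.041, 0.07, -0.1715, 0, 0.015], [0.041, 0.07, -0.1715, 0, 0.015], [0.041, 0.07, -0.1715, 0, 0.015]]]}}

```text
clock: 13.2
tcp_pos: [0.6404, -0.0164, 0.1512]
orientation: [-1.571, -0.0, 1.451]
wrist_force: [-0.7, -0.7, -2.9]
finger_gap: 0.0226
```

```bash
python3 - <<'E'
from h import *
c=held(); t=arm.state()["tcp_pos"]
tx=t[:2]+np.array((.6374,-.0156))-c
go((*tx,t[2],83.2))
E
```

```text
held top z 0.1896 (array([638.7, -15. ]), array([23. , 24.4]), 81.0) 3391
tcp [ 0.6408 -0.0164  0.1516] rpy [-9.009e+01 -1.000e-02  8.315e+01] gap 0.0227 t 13.25 F [ 0.  -0.2 -2.2] q [-0.15  0.6   0.17  1.64 -0.13  0.91  1.52]
   [-0.0008 -0.      0.0012] -0.0
```

Emit:
{"name": "jog_arm", "arguments": {"targets": [[[-0.0007, 0.004, 0.0012, 0, 0.015], [-0.0007, 0.01, 0.0012, 0, 0.015], [-0.0007, 0.014, 0.0012, 0, 0.015], [-0.0007, 0.018, 0.0012, 0, 0.015], [-0.0007, 0.022, 0.0012, 0, 0.015], [-0.0007, 0.026, 0.0012, 0, 0.015], [-0.0007, 0.03, 0.0012, 0, 0.015], [-0.0007, 0.035, 0.0012, 0, 0.015], [-0.0007, 0.035, 0.0012, 0, 0.015], [-0.0007, 0.035, 0.0012, 0, 0.015]]]}}

```text
clock: 14.25
tcp_pos: [0.6389, -0.0169, 0.1152]
orientation: [-1.571, 0.0, 1.451]
wrist_force: [-0.0, -0.6, -3.3]
finger_gap: 0.0226
```

Emit:
{"name": "jog_arm", "arguments": {"targets": [[[0, 0.006, 0, 0, 0.015], [0, 0.012, 0, 0, 0.015], [0, 0.018, 0, 0, 0.015], [0, 0.024, 0, 0, 0.015], [0, 0.028, 0, 0, 0.015], [0, 0.031, 0, 0, 0.015], [0, 0.033, 0, 0, 0.015], [0, 0.033, 0, 0, 0.015], [0, 0.033, 0, 0, 0.015], [0, 0.033, 0, 0, 0.015]]]}}

```text
clock: 15.25
tcp_pos: [0.6392, -0.017, 0.0835]
orientation: [-1.572, -0.0, 1.451]
wrist_force: [-4.1, 0.8, 8.7]
finger_gap: 0.0229
```

Emit:
{"name": "jog_arm", "arguments": {"targets": [[[0, 0, 0, 0, 0.03], [0, 0, 0, 0, 0.045], [0, 0, 0, 0, 0.055], [0, 0, 0, 0, 0.055], [0, -0.02, 0, 0, 0.055], [0, -0.05, 0, 0, 0.055], [0, -0.09, 0, 0, 0.055], [0, -0.12, 0, 0, 0.055], [-0.02, -0.12, 0.03, 0, 0.055], [-0.05, -0.12, 0.07, 0, 0.055]]]}}

```text
clock: 16.25
tcp_pos: [0.5647, -0.0569, 0.2029]
orientation: [-1.574, -0.001, 1.455]
wrist_force: [0.3, -1.3, -0.7]
finger_gap: 0.055
```

Emit:
{"name": "jog_arm", "arguments": {"targets": [[[-0.03, 0, 0.035, 0, 0.055], [-0.05, 0, 0.07, 0, 0.055], [-0.068, 0.02, 0.0975, 0, 0.055], [-0.068, 0.05, 0.0975, 0, 0.055], [-0.068, 0.08, 0.0975, 0, 0.055], [-0.068, 0.105, 0.0975, 0, 0.055], [-0.068, 0.122, 0.0975, 0, 0.055], [-0.068, 0.122, 0.0975, 0, 0.055], [-0.068, 0.122, 0.0975, 0, 0.04], [-0.068, 0.122, 0.0975, 0, 0.03]]]}}

```text
clock: 17.25
tcp_pos: [0.4592, -0.1142, 0.0812]
orientation: [-1.572, 0.0, 1.451]
wrist_force: [0.5, 0.3, -0.5]
finger_gap: 0.0302
```

```bash
python3 -c "
from h import *
go((.459,-.1141,.081,83.2))"
```

```text
tcp [ 0.4592 -0.1142  0.0812] rpy [-9.008e+01  1.000e-02  8.315e+01] gap 0.0302 t 17.25 F [ 0.5  0.3 -0.5] q [ 0.04  0.5   0.15  2.14 -0.15  0.51  1.75]
   [0.0001 0.0002 0.0002] -0.0
```

Emit:
{"name": "jog_arm", "arguments": {"targets": [[[0, 0, 0, 0, 0.015], [0, 0, 0, 0, 0.015], [0, 0, 0, 0, 0.015], [0, 0, 0, 0, 0.015], [0, 0, 0, 0, 0.015], [0, -0.01, 0, 0, 0.015], [0, -0.03, 0, 0, 0.015], [0, -0.06, 0, 0, 0.015], [0, -0.1, 0, 0, 0.015], [0, -0.14, 0, 0, 0.015]]]}}

```text
clock: 18.25
tcp_pos: [0.4577, -0.114, 0.2223]
orientation: [-1.57, 0.0, 1.451]
wrist_force: [1.4, 0.8, -3.7]
finger_gap: 0.0226
```

Emit:
{"name": "jog_arm", "arguments": {"targets": [[[0.01, 0, -0.04, 0, 0.015], [0.015, 0, -0.08, 0, 0.015], [0.02, 0, -0.12, 0, 0.015], [0.025, 0, -0.15, 0, 0.015], [0.028, 0.02, -0.166, 0, 0.015], [0.028, 0.04, -0.166, 0, 0.015], [0.028, 0.06, -0.166, 0, 0.015], [0.028, 0.07, -0.166, 0, 0.015], [0.028, 0.07, -0.166, 0, 0.015], [0.028, 0.07, -0.166, 0, 0.015]]]}}

```text
clock: 19.25
tcp_pos: [0.627, -0.1062, 0.1513]
orientation: [-1.572, 0.0, 1.451]
wrist_force: [-0.4, 0.6, -2.9]
finger_gap: 0.0224
```

```bash
python3 - <<'E'
from h import *
c=held(); t=arm.state()["tcp_pos"]
tx=t[:2]+np.array((.6265,-.1052))-c
go((*tx,t[2],83.2))
E
```

```text
held top z 0.1897 (array([ 625.2, -105.1]), array([23.9, 23.4]), 5.3) 3351
tcp [ 0.6272 -0.1062  0.1516] rpy [-90.09   0.    83.15] gap 0.0228 t 19.3 F [ 0.8  0.  -2.7] q [-0.02  0.6   0.19  1.65 -0.14  0.9   1.67]
   [ 0.0001  0.     -0.0013] -0.1
```

Emit:
{"name": "jog_arm", "arguments": {"targets": [[[0, 0.004, -0.001, 0, 0.015], [0, 0.01, -0.001, 0, 0.015], [0, 0.014, -0.001, 0, 0.015], [0, 0.018, -0.001, 0, 0.015], [0, 0.022, -0.001, 0, 0.015], [0, 0.026, -0.001, 0, 0.015], [0, 0.03, -0.001, 0, 0.015], [0, 0.035, -0.001, 0, 0.015], [0, 0.035, -0.001, 0, 0.015], [0, 0.035, -0.001, 0, 0.015]]]}}

```text
clock: 20.3
tcp_pos: [0.6277, -0.1062, 0.1152]
orientation: [-1.571, 0.0, 1.451]
wrist_force: [-0.2, -0.7, -3.6]
finger_gap: 0.0225
```

```bash
python3 - <<'E'
from h import *
p,d=arm.snapshot("top"); save("top1",p); P=full("top",d); go()
m=near(P,(.62,.16),.06,.095,.14); print(" ball",m.sum(),np.round(P[m].mean(0),4),np.round(np.ptp(P[m],axis=0),3))
E
```

```text
tcp [ 0.6278 -0.1062  0.1154] rpy [-90.01   0.    83.15] gap 0.0226 t 20.35 F [-0.9  0.4 -3.7] q [-0.01  0.64  0.18  1.69 -0.14  0.83  1.68]
 ball 74 [0.6185 0.1584 0.1329] [0.029 0.024 0.045]
```

Emit:
{"name": "jog_arm", "arguments": {"targets": [[[0, 0.006, 0, 0, 0.015], [0, 0.012, 0, 0, 0.015], [0, 0.018, 0, 0, 0.015], [0, 0.024, 0, 0, 0.015], [0, 0.028, 0, 0, 0.015], [0, 0.031, 0, 0, 0.015], [0, 0.033, 0, 0, 0.015], [0, 0.033, 0, 0, 0.015], [0, 0.033, 0, 0, 0.015], [0, 0.033, 0, 0, 0.015]]]}}

```text
clock: 21.35
tcp_pos: [0.628, -0.1063, 0.0836]
orientation: [-1.572, -0.0, 1.451]
wrist_force: [-2.8, 0.9, 7.5]
finger_gap: 0.0227
```

Emit:
{"name": "jog_arm", "arguments": {"targets": [[[0, 0, 0, 0, 0.03], [0, 0, 0, 0, 0.045], [0, 0, 0, 0, 0.055], [0, 0, 0, 0, 0.055], [0, -0.02, 0, 0, 0.055], [0, -0.06, 0, 0, 0.055], [0, -0.11, 0, 0, 0.055], [0.02, -0.16, 0.03, 0, 0.055], [0.05, -0.2, 0.06, 0, 0.055], [0.08, -0.22, 0.09, 0, 0.055]]]}}

```text
clock: 22.35
tcp_pos: [0.5563, -0.027, 0.2965]
orientation: [-1.574, 0.0, 1.449]
wrist_force: [1.7, 1.0, 1.3]
finger_gap: 0.055
```

Emit:
{"name": "jog_arm", "arguments": {"targets": [[[0.03, 0, 0.005, 0, 0.03], [0.06, 0, 0.005, 0, 0.02], [0.08, 0, 0.005, 0, 0], [0.08, 0, 0.005, 0, 0], [0.08, 0, 0.005, 0, 0], [0.08, 0, 0.005, 0, 0], [0.08, 0, 0.005, 0, 0], [0.08, 0, 0.005, 0, 0], [0.08, 0, 0.005, 0, 0], [0.08, 0, 0.005, 0, 0]]]}}

```text
clock: 23.35
tcp_pos: [0.5609, 0.0532, 0.2942]
orientation: [-1.571, 0.0, 1.451]
wrist_force: [0.2, -0.3, 0.0]
finger_gap: 0.0
```

```bash
python3 - <<'E'
from h import *
C=cal("wrist"); p,d=arm.snapshot("wrist"); save("w4",p); go()
P=full("wrist",d,C)
for c in [(.6265,-.1052),(.6374,-.0156),(.6483,.0736)]:
    m=near(P,c,.03,.1165,.13); print(" post",m.sum(),np.round(P[m].mean(0),4),rect(P,m))
m=near(P,(.62,.16),.05,.1,.14); print(" ball",m.sum(),np.round(P[m].mean(0),4),rect(P,m),P[m][:,2].max())
E
```

```text
tcp [0.5609 0.0532 0.2942] rpy [-90.     0.    83.14] gap 0.0001 t 23.4 F [-0.5  0.  -1. ] q [-0.31  0.36  0.19  1.64 -0.08  1.14  1.35]
 post 497 [ 0.6254 -0.1038  0.1213] (array([ 626.1, -104.7]), array([22.9, 24.7]), 36.0)
 post 503 [ 0.6368 -0.0152  0.1216] (array([637.9, -15.5]), array([23.1, 24.1]), 83.5)
 post 389 [0.6455 0.0751 0.1216] (array([646.4,  75.5]), array([23.4, 19.1]), 52.0)
 ball 657 [0.6178 0.1601 0.1346] (array([620.4, 161.9]), array([24.3, 25.4]), 13.9) 0.1399821089259013
```

View pics/w4.png

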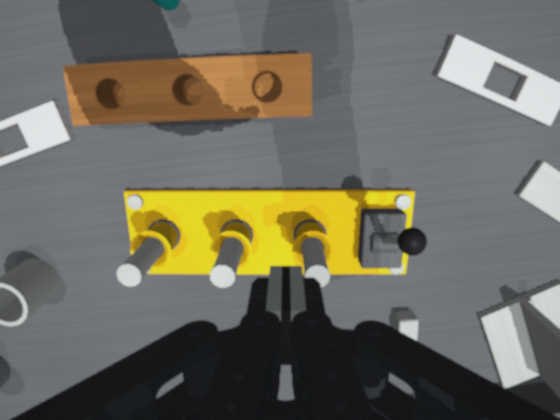

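Emit:
{"name": "jog_arm", "arguments": {"targets": [[[0.04, 0.02, 0, 0, 0], [0.08, 0.05, 0, 0, 0], [0.115, 0.09, 0, 0, 0], [0.115, 0.13, 0, 0, 0], [0.115, 0.165, 0, 0, 0], [0.115, 0.186, 0, 0, 0], [0.115, 0.186, 0, 0, 0], [0.115, 0.186, -0.01, 0, 0], [0.115, 0.186, -0.02, 0, 0], [0.115, 0.186, -0.03, 0, 0]]]}}

```text
clock: 24.4
tcp_pos: [0.6063, 0.164, 0.1099]
orientation: [-1.573, -0.001, 1.451]
wrist_force: [-0.9, 0.1, 1.1]
finger_gap: -0.0003
```

Emit:
{"name": "jog_arm", "arguments": {"targets": [[[0, 0, -0.01, 0, 0], [0, 0, -0.02, 0, 0], [0, 0, -0.03, 0, 0], [0, 0, -0.04, 0, 0], [0, 0, -0.05, 0, 0], [0, 0, -0.06, 0, 0], [0, 0, -0.07, 0, 0], [0, 0, -0.077, 0, 0], [0, 0, -0.083, 0, 0], [0, 0, -0.083, 0, 0]]]}}

```text
clock: 25.4
tcp_pos: [0.6876, 0.1539, 0.108]
orientation: [-1.571, 0.0, 1.451]
wrist_force: [0.9, 0.1, -0.3]
finger_gap: -0.0003
```

```bash
python3 - <<'E'
from h import *
p,d=arm.snapshot("scene"); save("scene1",cv2.resize(p[220:380,180:380],None,fx=3,fy=3)); go()
E
```

```text
tcp [0.6872 0.154  0.1081] rpy [-90.02  -0.    83.14] gap -0.0001 t 25.45 F [-0.6 -0.2 -0.2] q [-0.36  0.73  0.13  1.49 -0.11  0.92  1.26]
```

View pics/scene1.png

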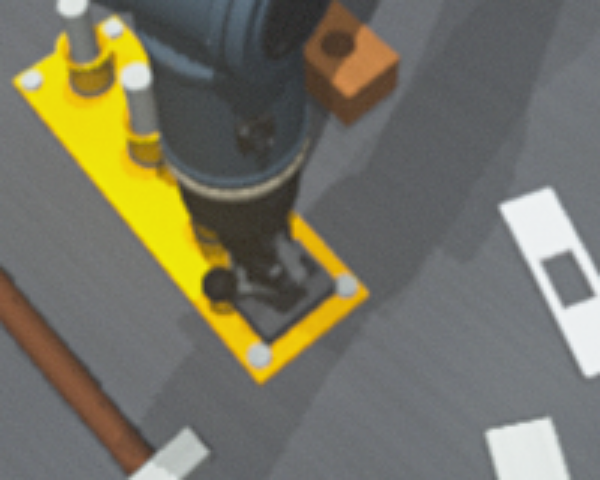

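Emit:
{"name": "jog_arm", "arguments": {"targets": [[[0, 0, -0.003, 0, 0], [0, 0, -0.006, 0, 0], [0, 0, -0.009, 0, 0], [0, 0, -0.011, 0, 0], [0, 0, -0.011, 0, 0], [0, 0, -0.011, 0, 0], [0, 0, -0.011, 0, 0], [0, 0, -0.011, 0, 0], [0, 0, -0.011, 0, 0], [0, 0, -0.011, 0, 0]]]}}

```text
clock: 26.45
tcp_pos: [0.6918, 0.1538, 0.1077]
orientation: [-1.559, 0.001, 1.453]
wrist_force: [-22.5, -0.2, 12.7]
finger_gap: 0.0
```

Emit:
{"name": "jog_arm", "arguments": {"targets": [[[0, 0, 0.02, 0, 0], [0, -0.03, 0.04, 0, 0], [0, -0.07, 0.05, 0, 0], [0, -0.1, 0.06, 0, 0], [0.02, -0.1, 0.09, -8, 0.03], [0.05, -0.1, 0.12, -16, 0.06], [0.08, -0.1, 0.15, -24, 0.075], [0.11, -0.1, 0.18, -32, 0.075], [0.13, -0.1, 0.21, -40, 0.075], [0.13, -0.1, 0.21, -48, 0.075]]]}}

```text
clock: 27.45
tcp_pos: [0.5003, 0.3123, 0.2087]
orientation: [-1.572, -0.003, 2.303]
wrist_force: [0.1, -0.4, 0.1]
finger_gap: 0.0751
```

```bash
python3 -c "
from h import *
go((.492,.308,.2,153.2))"
```

```text
tcp [0.5003 0.3123 0.2087] rpy [-90.05  -0.18 131.94] gap 0.0751 t 27.45 F [ 0.1 -0.4  0.1] q [-0.58  0.47 -0.09  1.7   0.05  0.97  1.62]
   [0.0024 0.0087 0.009 ] -21.3
```

Emit:
{"name": "jog_arm", "arguments": {"targets": [[[0.002, 0.008, 0.009, -8, 0.075], [0.002, 0.008, 0.009, -16, 0.075], [0.002, 0.008, 0.009, -21.3, 0.075], [0.002, 0.008, 0.009, -21.3, 0.075], [0.002, 0.008, 0.009, -21.3, 0.075], [0.002, 0.008, 0.009, -21.3, 0.075], [0.002, 0.008, 0.009, -21.3, 0.075], [0.002, 0.008, 0.009, -21.3, 0.075], [0.002, 0.008, 0.009, -21.3, 0.075], [0.002, 0.008, 0.009, -21.3, 0.075]]]}}

```text
clock: 28.45
tcp_pos: [0.4966, 0.3026, 0.2001]
orientation: [-1.571, -0.0, 2.661]
wrist_force: [-0.4, -0.1, 0.1]
finger_gap: 0.0748
```

```bash
cat >> h.py <<'E'
def strap(guess,name=None):
    C=cal("wrist"); p,d=arm.snapshot("wrist"); P=full("wrist",d,C)
    if name: save(name,p)
    hsv=cv2.cvtColor(p,cv2.COLOR_RGB2HSV); m=near(P,guess,.1,.007,.017)&(hsv[...,1]<60)&(hsv[...,2]>110)
    m=cv2.morphologyEx(m.astype(np.uint8),cv2.MORPH_OPEN,np.ones((5,5))); n,l,st,_=cv2.connectedComponentsWithStats(m); m=l==1+st[1:,4].argmax()
    r=rect(P,m); print("strap",r,m.sum(),"z",np.median(P[m][:,2]))
    cn,h=cv2.findContours(m.astype(np.uint8),cv2.RETR_CCOMP,cv2.CHAIN_APPROX_NONE)
    i=[k for k in range(len(cn)) if h[0][k][3]>=0]
    if i:
        k=max(i,key=lambda k:cv2.contourArea(cn[k])); q=at_z("wrist",cn[k].reshape(-1,2),.012,C)
        print("slot",cv2.minAreaRect((q[:,:2]*1000).astype(np.float32)))
    return r
E
python3 - <<'E'
from h import *
strap((.492,.308),"w5"); go()
E
```

```text
strap (array([493.3, 310.3]), array([150.1,  46.2]), 63.1) 6477 z 0.012143109733358526
slot ((476.919677734375, 275.07269287109375), (1.774914026260376, 3.5604987144470215), 62.48322296142578)
tcp [0.4966 0.3025 0.2002] rpy [-90.     0.   152.45] gap 0.0751 t 28.5 F [-0.4 -0.6  0.2] q [-0.5   0.47 -0.18  1.73  0.1   0.95  1.93]
```

View pics/w5.png

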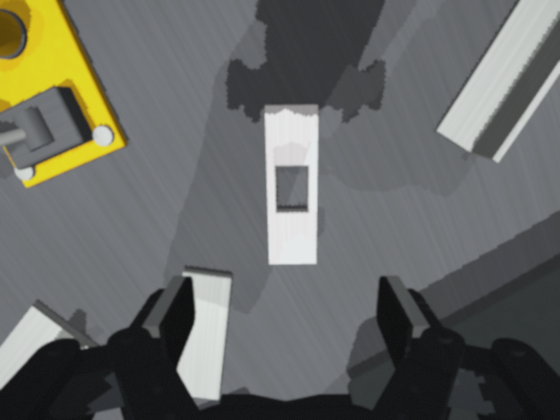

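Emit:
{"name": "jog_arm", "arguments": {"targets": [[[0.0055, 0.02, -0.0067, -0.6, 0.062], [0.0055, 0.06, -0.0067, -0.6, 0.062], [0.0055, 0.1, -0.0067, -0.6, 0.062], [0.0055, 0.14, -0.0067, -0.6, 0.062], [0.0055, 0.17, -0.0067, -0.6, 0.062], [0.0055, 0.185, -0.0067, -0.6, 0.062], [0.0055, 0.194, -0.0067, -0.6, 0.062], [0.0055, 0.199, -0.0067, -0.6, 0.062], [0.0055, 0.2, -0.0067, -0.6, 0.062], [0.0055, 0.2, -0.0067, -0.6, 0.062]]]}}

```text
clock: 29.5
tcp_pos: [0.4953, 0.3113, 0.0009]
orientation: [-1.572, 0.001, 2.671]
wrist_force: [-0.1, 0.6, 0.3]
finger_gap: 0.0626
```

Emit:
{"name": "jog_arm", "arguments": {"targets": [[[0, 0, 0, 0, 0.05], [0, 0, 0, 0, 0.04], [0, 0, 0, 0, 0.035], [0, 0, 0, 0, 0.035], [0, 0, 0, 0, 0.035], [0, 0, 0, 0, 0.035], [0, 0, 0, 0, 0.035], [0, 0, 0, 0, 0.035], [0, 0, 0, 0, 0.035], [0, 0, 0, 0, 0.035]]]}}

```text
clock: 30.5
tcp_pos: [0.4952, 0.3113, 0.0014]
orientation: [-1.572, 0.001, 2.671]
wrist_force: [-0.4, -1.2, 7.7]
finger_gap: 0.0443
```

Emit:
{"name": "jog_arm", "arguments": {"targets": [[[0, -0.005, 0, 0, 0.035], [0, -0.015, 0, 0, 0.035], [0, -0.03, 0, 0, 0.035], [0, -0.05, 0, 0, 0.035], [0, -0.075, 0, 0, 0.035], [0, -0.1, 0, 0, 0.035], [0, -0.13, 0, 0, 0.035], [0, -0.16, 0, 0, 0.035], [0, -0.18, 0, 0, 0.035], [0, -0.18, 0, 0, 0.035]]]}}

```text
clock: 31.5
tcp_pos: [0.496, 0.3118, 0.1835]
orientation: [-1.576, 0.003, 2.671]
wrist_force: [-0.1, 0.7, -4.8]
finger_gap: 0.0438
```

```bash
python3 - <<'E'
from h import *
go((.6495,.0725,.18,83.1))
C=cal("wrist"); p,d=arm.snapshot("wrist"); save("w6",p); P=full("wrist",d,C)
t=arm.state()["tcp_pos"]; m=near(P,t,.09,t[2]-.01,t[2]+.03)&(p.min(2)>120); print(rect(P,m))
A=P[m]; print("plane slopes",np.round(np.linalg.lstsq(np.c_[A[:,:2]-A[:,:2].mean(0),np.ones(len(A))],A[:,2],rcond=None)[0],3))
E
```

```text
tcp [0.496  0.3118 0.1835] rpy [-9.0270e+01  1.5000e-01  1.5304e+02] gap 0.0438 t 31.5 F [-0.1  0.7 -4.8] q [-0.52  0.49 -0.19  1.75  0.11  0.91  1.92]
   [-0.2453  0.0035  0.1437] 69.9
(array([496. , 299.3]), array([132.3,  58.9]), 63.1)
plane slopes [0.004 0.004 0.194]
```

View pics/w6.png

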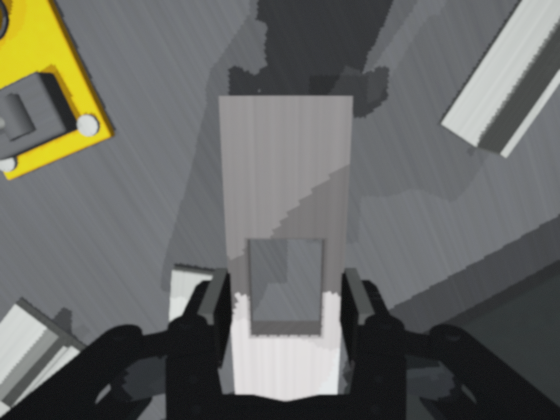

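Emit:
{"name": "jog_arm", "arguments": {"targets": [[[-0.015, 0, 0.01, 5, 0.035], [-0.04, 0, 0.025, 12, 0.035], [-0.07, 0, 0.04, 19, 0.035], [-0.1, 0, 0.06, 26, 0.035], [-0.13, 0, 0.075, 33, 0.035], [-0.16, 0, 0.095, 40, 0.035], [-0.19, 0, 0.11, 47, 0.035], [-0.215, 0, 0.125, 54, 0.035], [-0.235, 0, 0.138, 61, 0.035], [-0.245, 0, 0.144, 67, 0.035]]]}}

```text
clock: 32.55
tcp_pos: [0.6479, 0.0682, 0.1781]
orientation: [-1.568, 0.003, 1.494]
wrist_force: [0.2, -0.6, -2.7]
finger_gap: 0.0441
```

Emit:
{"name": "jog_arm", "arguments": {"targets": [[[0, 0, 0, 3, 0.035], [0, 0, 0, 3, 0.035], [0, 0, 0, 3, 0.035], [0, 0, 0, 3, 0.035], [0, 0, 0, 3, 0.035], [0, 0, 0, 3, 0.035], [0, 0, 0, 3, 0.035], [0, 0, 0, 3, 0.035], [0, 0, 0, 3, 0.035], [0, 0, 0, 3, 0.035]]]}}

```text
clock: 33.55
tcp_pos: [0.648, 0.0716, 0.1802]
orientation: [-1.571, 0.0, 1.45]
wrist_force: [-0.2, -0.2, -4.3]
finger_gap: 0.0441
```

```bash
python3 - <<'E'
from h import *
go((.6495,.0725,.18,83.1))
C=cal("wrist"); p,d=arm.snapshot("wrist"); save("w7",p); P=full("wrist",d,C)
for c in [(.6265,-.1052),(.6374,-.0156),(.6483,.0736)]:
    m=near(P,c,.02,.117,.126); print(" post",m.sum(),np.round(P[m].mean(0),4) if m.any() else "",rect(P,m) if m.sum()>9 else "")
E
```

```text
tcp [0.648  0.0716 0.1802] rpy [-90.01   0.    83.06] gap 0.0441 t 33.55 F [-0.2 -0.2 -4.3] q [-0.28  0.59  0.16  1.57 -0.11  0.99  1.37]
   [ 0.0011  0.0002 -0.0014] -0.0
 post 407 [ 0.6279 -0.0967  0.1207] (array([628.3, -97.4]), array([ 9. , 21.7]), 75.9)
 post 1297 [ 0.6371 -0.0148  0.1217] (array([637.8, -15.6]), array([23.5, 24.3]), 23.1)
 post 522 [0.654 0.073 0.122] (array([654.8,  72.9]), array([22.7, 10.8]), 82.1)
```

View pics/w7.png

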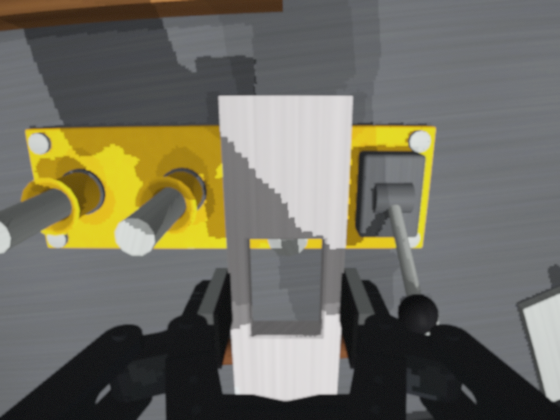

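Emit:
{"name": "jog_arm", "arguments": {"targets": [[[0.001, 0.01, -0.0014, 0, 0.035], [0.001, 0.02, -0.0014, 0, 0.035], [0.001, 0.03, -0.0014, 0, 0.035], [0.001, 0.04, -0.0014, 0, 0.035], [0.001, 0.048, -0.0014, 0, 0.035], [0.001, 0.055, -0.0014, 0, 0.035], [0.001, 0.062, -0.0014, 0, 0.035], [0.001, 0.07, -0.0014, 0, 0.035], [0.001, 0.075, -0.0014, 0, 0.035], [0.001, 0.075, -0.0014, 0, 0.035]]]}}

```text
clock: 34.6
tcp_pos: [0.649, 0.0724, 0.1043]
orientation: [-1.57, 0.0, 1.45]
wrist_force: [-0.1, 0.9, -4.5]
finger_gap: 0.044
```

Emit:
{"name": "jog_arm", "arguments": {"targets": [[[0, 0.008, 0, 0, 0.035], [0, 0.016, 0, 0, 0.035], [0, 0.024, 0, 0, 0.035], [0, 0.03, 0, 0, 0.035], [0, 0.034, 0, 0, 0.035], [0, 0.037, 0, 0, 0.035], [0, 0.039, 0, 0, 0.035], [0, 0.039, 0, 0, 0.035], [0, 0.039, 0, 0, 0.035], [0, 0.039, 0, 0, 0.035]]]}}

```text
clock: 35.6
tcp_pos: [0.6497, 0.0724, 0.0664]
orientation: [-1.571, -0.0, 1.45]
wrist_force: [-0.0, 1.1, -4.2]
finger_gap: 0.0438
```

Emit:
{"name": "jog_arm", "arguments": {"targets": [[[0, 0.001, 0, 0, 0.035], [0, 0.002, 0, 0, 0.035], [0, 0.002, 0, 0, 0.045], [0, 0.002, 0, 0, 0.055], [0, 0.002, 0, 0, 0.062], [0, 0.002, 0, 0, 0.062], [0, 0.002, 0, 0, 0.062], [0, -0.01, 0, 0, 0.062], [0, -0.03, 0, 0, 0.062], [0, -0.06, 0, 0, 0.062]]]}}

```text
clock: 36.6
tcp_pos: [0.6487, 0.0723, 0.1264]
orientation: [-1.569, 0.001, 1.45]
wrist_force: [-0.1, 0.7, 0.0]
finger_gap: 0.0618
```

Emit:
{"name": "jog_arm", "arguments": {"targets": [[[0, -0.03, 0, 0, 0.062], [0, -0.06, 0, 0, 0.062], [0, -0.1, 0.02, 0, 0.062], [0, -0.13, 0.05, 0, 0.062], [0, -0.15, 0.08, 0, 0.062], [0, -0.15, 0.1, 0, 0.062], [0, -0.15, 0.1, 0, 0.062], [0, -0.15, 0.1, 0, 0.062], [0, -0.15, 0.1, 0, 0.062], [0, -0.15, 0.1, 0, 0.062]]]}}

```text
clock: 37.6
tcp_pos: [0.5508, 0.0843, 0.2758]
orientation: [-1.57, 0.0, 1.449]
wrist_force: [0.4, -0.8, -0.6]
finger_gap: 0.0618
```

```bash
python3 - <<'E'
from h import *
C=cal("wrist"); p,d=arm.snapshot("wrist"); save("w8",p); P=full("wrist",d,C); go((.4885,-.270,.2,100))
c=(.6483,.0736); m=near(P,c,.02,.117,.126); print(" post",m.sum(),rect(P,m))
m=near(P,c,.09,.066,.082)&(p.min(2)>90); A=P[m]; print(rect(P,m),"plane",np.round(np.linalg.lstsq(np.c_[A[:,:2]-c,np.ones(len(A))],A[:,2],rcond=None)[0],4))
T=full("top",arm.snapshot("top")[1]); m=near(T,(.487,-.272),.1,.005,.02); print("strap2 top",rect(T,m))
E
```

```text
tcp [0.5507 0.0843 0.2757] rpy [-8.997e+01  3.000e-02  8.303e+01] gap 0.0623 t 37.65 F [-0.1 -1.2  0.5] q [-0.36  0.37  0.18  1.69 -0.07  1.09  1.29]
   [-0.3592  0.0759  0.0187] -17.0
 post 534 (array([648.4,  73.8]), array([23.6, 23.7]), 8.1)
(array([643.3,  45.9]), array([102.9, 151.7]), 83.2) plane [0.0029 0.0043 0.0739]
strap2 top (array([ 483.7, -268.1]), array([191.6, 158.7]), 81.8)
```

View pics/w8.png

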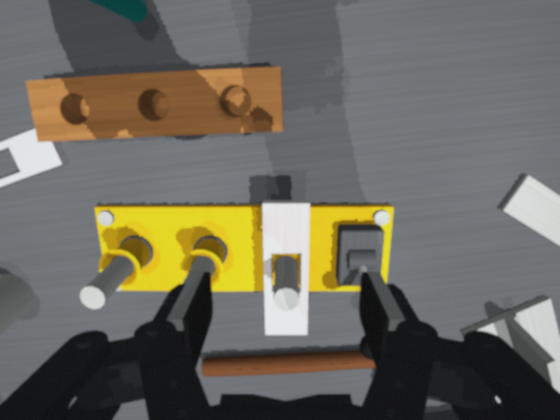

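Emit:
{"name": "jog_arm", "arguments": {"targets": [[[-0.03, 0, 0.005, 7, 0.062], [-0.07, 0, 0.01, 14, 0.062], [-0.11, 0, 0.015, 21, 0.062], [-0.15, 0, 0.019, 28, 0.07], [-0.19, 0, 0.019, 35, 0.075], [-0.23, 0, 0.019, 42, 0.075], [-0.27, 0.02, 0.019, 49, 0.075], [-0.31, 0.04, 0.019, 56, 0.075], [-0.34, 0.06, 0.019, 63, 0.075], [-0.358, 0.076, 0.019, 70, 0.075]]]}}

```text
clock: 38.7
tcp_pos: [0.4871, -0.2716, 0.199]
orientation: [-1.572, 0.001, 0.22]
wrist_force: [-0.6, -0.2, 0.4]
finger_gap: 0.0754
```

Emit:
{"name": "jog_arm", "arguments": {"targets": [[[0, 0, 0, 3, 0.075], [0, 0, 0, 3, 0.075], [0, 0, 0, 3, 0.075], [0, 0, 0, 3, 0.075], [0, 0, 0, 3, 0.075], [0, 0, 0, 3, 0.075], [0, 0, 0, 3, 0.075], [0, 0, 0, 3, 0.075], [0, 0, 0, 3, 0.075], [0, 0, 0, 3, 0.075]]]}}

```text
clock: 39.7
tcp_pos: [0.4881, -0.2685, 0.2002]
orientation: [-1.571, -0.0, 0.176]
wrist_force: [0.5, 0.1, -0.6]
finger_gap: 0.0748
```

```bash
python3 - <<'E'
from h import *
r=strap((.489,-.269),"w9")
y=10.2 if r[1][0]>r[1][1] else r[2]
t=np.radians(y); b=-.001*np.array((np.cos(t),np.sin(t)))-.0013*np.array((-np.sin(t),np.cos(t)))
print(y,b); go((*(r[0]/1000+b),0,y))
E
```

```text
strap (array([ 503. , -244.1]), array([ 46.2, 150.4]), 10.3) 6760 z 0.011906718514609504
slot ((526.4832153320312, -306.74029541015625), (1.9132871627807617, 7.117545127868652), 11.681635856628418)
10.3 [-0.00075144 -0.00145785]
tcp [ 0.4881 -0.2685  0.2001] rpy [-90.     0.    10.05] gap 0.0749 t 39.75 F [ 0.3 -0.9 -0.3] q [ 0.06  0.48  0.54  1.81 -0.3   0.93  0.91]
   [0.018  0.2001 0.0202] -0.2
```

View pics/w9.png

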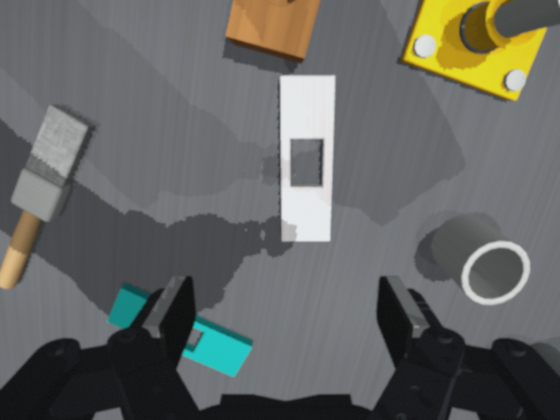

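Emit:
{"name": "jog_arm", "arguments": {"targets": [[[0.018, 0.02, 0.02, -0.2, 0.062], [0.018, 0.06, 0.02, -0.2, 0.062], [0.018, 0.1, 0.02, -0.2, 0.062], [0.018, 0.14, 0.02, -0.2, 0.062], [0.018, 0.17, 0.02, -0.2, 0.062], [0.018, 0.185, 0.02, -0.2, 0.062], [0.018, 0.194, 0.02, -0.2, 0.062], [0.018, 0.199, 0.02, -0.2, 0.062], [0.018, 0.2, 0.02, -0.2, 0.062], [0.018, 0.2, 0.02, -0.2, 0.062]]]}}

```text
clock: 40.75
tcp_pos: [0.5028, -0.2459, 0.0008]
orientation: [-1.571, -0.001, 0.179]
wrist_force: [0.2, 0.6, -0.2]
finger_gap: 0.0618
```

Emit:
{"name": "jog_arm", "arguments": {"targets": [[[0, 0, 0, 0, 0.05], [0, 0, 0, 0, 0.04], [0, 0, 0, 0, 0.035], [0, 0, 0, 0, 0.035], [0, 0, 0, 0, 0.035], [0, 0, 0, 0, 0.035], [0, 0, 0, 0, 0.035], [0, 0, 0, 0, 0.035], [0, 0, 0, 0, 0.035], [0, 0, 0, 0, 0.035]]]}}

```text
clock: 41.75
tcp_pos: [0.5029, -0.2459, 0.0014]
orientation: [-1.572, -0.002, 0.179]
wrist_force: [-1.2, 0.7, 8.5]
finger_gap: 0.0441
```

Emit:
{"name": "jog_arm", "arguments": {"targets": [[[0, -0.005, 0, 0, 0.035], [0, -0.015, 0, 0, 0.035], [0, -0.03, 0, 0, 0.035], [0, -0.05, 0, 0, 0.035], [0, -0.075, 0, 0, 0.035], [0, -0.1, 0, 0, 0.035], [0, -0.13, 0, 0, 0.035], [0, -0.16, 0, 0, 0.035], [0, -0.18, 0, 0, 0.035], [0, -0.18, 0, 0, 0.035]]]}}

```text
clock: 42.75
tcp_pos: [0.5033, -0.2465, 0.1832]
orientation: [-1.573, -0.004, 0.179]
wrist_force: [0.4, -0.2, -3.0]
finger_gap: 0.044
```

```bash
python3 - <<'E'
from h import *
C=cal("wrist"); p,d=arm.snapshot("wrist"); save("w10",p); P=full("wrist",d,C)
t=arm.state()["tcp_pos"]; m=near(P,t,.09,t[2]-.01,t[2]+.03)&(p.min(2)>120)
A=P[m]; print(m.sum(),rect(P,m),"plane slopes",np.round(np.linalg.lstsq(np.c_[A[:,:2]-A[:,:2].mean(0),np.ones(len(A))],A[:,2],rcond=None)[0],3))
go((.6277,-.1063,.18,83.1))
E
```

```text
25551 (array([ 501.6, -235.4]), array([ 47.3, 130.1]), 10.4) plane slopes [0.004 0.001 0.194]
tcp [ 0.5026 -0.2458  0.1813] rpy [-90.06  -0.12  10.26] gap 0.0444 t 42.8 F [ 0.2  0.1 -4.3] q [ 0.02  0.51  0.54  1.83 -0.33  0.89  0.89]
   [0.1479 0.0015 0.115 ] -72.8
```

Emit:
{"name": "jog_arm", "arguments": {"targets": [[[0.01, 0, 0.008, -6, 0.035], [0.025, 0, 0.02, -13, 0.035], [0.04, 0, 0.032, -20, 0.035], [0.06, 0, 0.045, -27, 0.035], [0.08, 0, 0.06, -34, 0.035], [0.1, 0, 0.075, -41, 0.035], [0.12, 0, 0.09, -48, 0.035], [0.135, 0, 0.105, -55, 0.035], [0.145, 0, 0.112, -62, 0.035], [0.148, 0, 0.115, -68, 0.035]]]}}

```text
clock: 43.8
tcp_pos: [0.6275, -0.1039, 0.1779]
orientation: [-1.568, -0.001, 1.373]
wrist_force: [0.1, -0.3, -4.0]
finger_gap: 0.0439
```

Emit:
{"name": "jog_arm", "arguments": {"targets": [[[0, 0, 0, -4.8, 0.035], [0, 0, 0, -4.8, 0.035], [0, 0, 0, -4.8, 0.035], [0, 0, 0, -4.8, 0.035], [0, 0, 0, -4.8, 0.035], [0, 0, 0, -4.8, 0.035], [0, 0, 0, -4.8, 0.035], [0, 0, 0, -4.8, 0.035], [0, 0, 0, -4.8, 0.035], [0, 0, 0, -4.8, 0.035]]]}}

```text
clock: 44.8
tcp_pos: [0.6275, -0.1062, 0.1802]
orientation: [-1.571, 0.0, 1.45]
wrist_force: [0.6, -0.3, -3.4]
finger_gap: 0.0442
```

```bash
python3 -c "
from h import *
go((.6277,-.1063,.105,83.1))"
```

```text
tcp [ 0.6275 -0.1062  0.1802] rpy [-90.     0.    83.05] gap 0.0442 t 44.8 F [ 0.6 -0.3 -3.4] q [-0.01  0.57  0.16  1.62 -0.11  0.96  1.64]
   [-0.0001  0.0752 -0.0002] -0.0
```

Emit:
{"name": "jog_arm", "arguments": {"targets": [[[0, 0.01, 0, 0, 0.035], [0, 0.02, 0, 0, 0.035], [0, 0.03, 0, 0, 0.035], [0, 0.04, 0, 0, 0.035], [0, 0.048, 0, 0, 0.035], [0, 0.055, 0, 0, 0.035], [0, 0.062, 0, 0, 0.035], [0, 0.07, 0, 0, 0.035], [0, 0.075, 0, 0, 0.035], [0, 0.075, 0, 0, 0.035]]]}}

```text
clock: 45.8
tcp_pos: [0.627, -0.1061, 0.1043]
orientation: [-1.57, -0.0, 1.45]
wrist_force: [-0.1, -0.8, -3.6]
finger_gap: 0.044
```

Emit:
{"name": "jog_arm", "arguments": {"targets": [[[0, 0.008, 0, 0, 0.035], [0, 0.016, 0, 0, 0.035], [0, 0.024, 0, 0, 0.035], [0, 0.03, 0, 0, 0.035], [0, 0.035, 0, 0, 0.035], [0, 0.039, 0, 0, 0.035], [0, 0.041, 0, 0, 0.035], [0, 0.041, 0, 0, 0.035], [0, 0.041, 0, 0, 0.035], [0, 0.041, 0, 0, 0.035]]]}}

```text
clock: 46.8
tcp_pos: [0.6277, -0.1062, 0.0645]
orientation: [-1.571, -0.0, 1.45]
wrist_force: [0.6, -0.3, -3.1]
finger_gap: 0.0439
```

Emit:
{"name": "jog_arm", "arguments": {"targets": [[[0, 0, 0, 0, 0.045], [0, 0, 0, 0, 0.055], [0, 0, 0, 0, 0.062], [0, 0, 0, 0, 0.062], [0, 0, 0, 0, 0.062], [0, -0.01, 0, 0, 0.062], [0, -0.03, 0, 0, 0.062], [0, -0.06, 0, 0, 0.062], [0, -0.09, 0, 0, 0.062], [0, -0.12, 0.02, 0, 0.062]]]}}

```text
clock: 47.8
tcp_pos: [0.6092, -0.1038, 0.186]
orientation: [-1.573, 0.0, 1.45]
wrist_force: [-0.4, 0.1, -0.1]
finger_gap: 0.0619
```

Emit:
{"name": "jog_arm", "arguments": {"targets": [[[0.02, -0.03, 0.02, 0, 0.062], [0.05, -0.06, 0.04, 0, 0.062], [0.07, -0.09, 0.06, 0, 0.062], [0.09, -0.1, 0.07, 0, 0.062], [0.09, -0.1, 0.07, 0, 0.062], [0.09, -0.1, 0.07, 0, 0.062], [0.09, -0.1, 0.07, 0, 0.062], [0.09, -0.1, 0.07, 0, 0.062], [0.09, -0.1, 0.07, 0, 0.062], [0.09, -0.1, 0.07, 0, 0.062]]]}}

```text
clock: 48.8
tcp_pos: [0.549, -0.0065, 0.2837]
orientation: [-1.57, 0.0, 1.449]
wrist_force: [-0.8, 0.1, -0.3]
finger_gap: 0.0621
```

```bash
python3 - <<'E'
from h import *
C=cal("wrist"); p,d=arm.snapshot("wrist"); save("w11",p); P=full("wrist",d,C); go()
j=lambda P:(np.c_[(P[:,0]-.6374)*.993-(P[:,1]+.0156)*.119,(P[:,0]-.6374)*.119+(P[:,1]+.0156)*.993])
for c in [(.6265,-.1052),(.6374,-.0156),(.6483,.0736)]:
    m=near(P,c,.03,.1165,.13); print(" post",m.sum(),rect(P,m),round(np.median(P[m][:,2]),4))
    q=j(P.reshape(-1,3)); jc=j(np.array([[*c,0]]))[0]
    m=(abs(q[:,0]-jc[0])<.085)&(abs(q[:,1]-jc[1])<.03)&(abs(P.reshape(-1,3)[:,2]-.074)<.006)&(p.reshape(-1,3).min(1)>90)
    if m.sum()>2000:
        A=P.reshape(-1,3)[m]; print("  strap",rect(A,np.ones(len(A),bool)),np.round(np.linalg.lstsq(np.c_[A[:,:2]-c,np.ones(len(A))],A[:,2],rcond=None)[0],4))
m=near(P,(.714,.15),.04,.1,.14); print("ball",m.sum(),rect(P,m) if m.sum()>9 else "",P[m][:,2].max() if m.any() else "")
Q,dd=arm.snapshot("scene"); save("scene2",Q)
E
```

```text
tcp [ 0.549  -0.0063  0.2838] rpy [-8.996e+01  2.000e-02  8.302e+01] gap 0.0621 t 48.85 F [0.4 0.3 0.1] q [-0.2   0.35  0.18  1.7  -0.07  1.11  1.45]
 post 100 (array([ 618.9, -108.8]), array([ 7.4, 15.7]), 51.1) 0.1217
  strap (array([ 626.7, -104.7]), array([ 46.1, 150.3]), 83.1) [-0.0002 -0.0048  0.0737]
 post 522 (array([637.5, -15.7]), array([22.4, 24. ]), 82.7) 0.1219
 post 112 (array([642.5,  78.5]), array([16.4,  7.7]), 40.8) 0.122
  strap (array([645.7,  74.2]), array([ 46.3, 150.1]), 83.1) [0.0013 0.0079 0.074 ]
ball 510 (array([706.5, 147.6]), array([16.6, 25.9]), 25.5) 0.12997501814817009
```

View pics/w11.png

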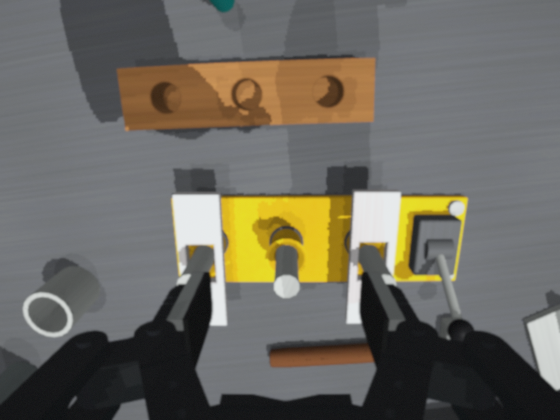

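View pics/scene2.png

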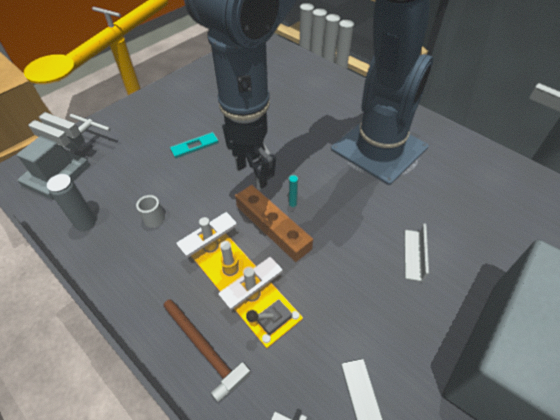

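```bash
python3 -c "
from h import *
print(arm.job_done()); go()"
```

```text
the job is handed in; nothing more can be done
None
the job is handed in; nothing more can be done
```

The jig is set up and handed in at about 49 s of robot time. The hand-in reports no verdict, so these are my own last checks.

- **Posts:** all three steel posts stand in the sleeves. Each seated with light floor contact (7–9 N). Tops measured at z ≈ 0.122, which is fully home, and within about 1 mm of the sleeve axes. In the last picture the fingers partly hid the two strapped posts, so for those two only the height was confirmed again.
- **Lever:** I swung it only after all three posts were in, until it met the stop with about 22 N. The ball top at z = 0.130 agrees with joint ≈ 1.2.
- **Straps:** the two aluminium straps hang over the posts in sleeves 0 and 2. They lie flat on the rims, with top surfaces at 0.0737–0.074 and tilt under 0.01 rad. Their centres are about 0.5 mm and 2.6 mm from the post axes.
- **Knocked strap:** the strap on the robot's right had been knocked about 3 cm. I found this with the wrist camera just before gripping and corrected for it.
- **Other things:** I touched no other object, including the turquoise look-alikes. The last scene picture shows the ones in view still in place. The arm hid the scratch brush in that picture. At the end the gripper was open and clear of everything.

Two readings did not fit. The overhead and scene cameras disagreed by about 6 mm in y, so I used the wrist camera with an offset measured on the held post. My slot-contour fit failed on both straps, so I used the outline centres instead.

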